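# Build up the port on the exhibited dive-camera housing

### The arm

A 6-joint arm with a two-finger parallel gripper is mounted at the origin on the work surface. World frame = base frame: x ahead of the robot, y to its left, z up, the work surface at z = 0. Lengths are in m, angles in rad, forces in N, time in s.
With the tool pointing down it reaches from about 0.4 to 0.825 m from the base axis. Payload 7 kg.
Tool frame: the origin (TCP) lies between the finger pads; the fingertips stand 17 mm ahead of it and the grasp point (between the pads) lies 2 mm behind it (robot.finger_overhang is the distance from the TCP to the fingertips, in m); z points along the fingers, y is the line along which they close (so a half turn about z gives the same grasp; the last joint's range is limited). The gripper opens to 85 mm and grips with 20 to 120 N. Pads are 22 mm wide; open, the fingers measure 114 mm over their backs; the gripper's body (76 mm by 85 mm) begins 54 mm behind the grasp point. The pads swing forward as they close: fully open they stand 13 mm farther back than shut.
Start: joints at [1.492, 0.359, 0.012, 0, -1.224, -0.288], TCP at [0.242, 0.63, 0.248] pointing down, gripper open.
Joint ranges: [-3.07, 3.07], [-1.43, 2.12], [-1.02, 1.25], [-3.03, 1.67], [-3.05, -0], [-3.03, 3.03]. Speed limits (rad/s): [2.39, 2.39, 3.01, 3.14, 3.14, 3.14].

### API

Orientations are given as a rotation vector (axis times angle).
In Python, from bench import robot gives the robot as it stands.
- The arm moves only by the tool arm_command, never from a script. Its argument "plan" is a list of rows, each an object with "twist": the turn, a rotation vector about the world's x, y, z in degrees, a list of three; "slide": the shift along the world's x, y, z in m, a list of three; "claw": the gripper's target within -1 to 1 (fully open at 1, half-way at 0, shut at -1). In form: [{"twist": [wx, wy, wz], "slide": [tx, ty, tz], "claw": claw}, ...]. A call has 1 to 10 rows; each row is the pose to reach, as a shift and turn from the pose commanded when the call began; what a row does not reach only later rows make up. A row lasts 1/12 s, in which the tool goes at most 41.7 mm and 7.16 degrees, less where a joint would pass 70% of its speed; a pose out of reach is approached as far as the arm can. A call with a gripper value outside its range is refused whole. The fingers move at their own pace and stop on an object; "force" is the grip in N (left out, the last holds). Time passes only in rows, so rows that repeat a pose let the fingers close. It gives the time, the measured TCP pose, the force, the opening and the grip force at its end, in the units of the state.
- robot.state(): the state, without advancing time (a new reading comes with each control period).
- robot.grab_frame(name): name is "side" or "top" or "wrist"; returns (picture, depth): 384x512x3 uint8, blue, green, red; 384x512 float32, m along the optical axis (not along the pixel's ray), 0 where there is no reading.
- robot.camera_params(name): a dict with "fx", "fy", "cx", "cy" (pixels), "R" (3x3) and "t" (3): a world point X has camera coordinates R X + t. Camera axes: x right, y down, z forward; pixel columns grow to the right and rows downward; lengths in m; the calibration is good to about 2 mm. A picture is of the moment at which its call begins: read the wrist's pose just before it. camera_params takes no time and is no camera call; for the wrist camera it gives the pose at the moment of the call.
- robot.sign_off(): hands the job in; it is judged then, once.
The state is a dict: "time_s": time; "joint_pos": joint angles; "joint_velocities": joint speeds; "joint_efforts": joint torques, N m; "tcp_pos": TCP position; "tcp_rot": TCP orientation; "contact_force": force on the tool from outside, world axes, zero at the start; "wrist_torque": the same for the moment, N m; "grip_width": finger opening in m; "gripper_force": force on a finger pad.
Only numpy, scipy, OpenCV 4.12 (cv2) and the standard library are available. Lean on these libraries where they do the work, as an engineer would, in place of code of your own. Each camera call takes 0.05 s, during which the arm holds its last target. There are 200 camera calls.

### The job

Get the underwater camera housing ready for the show: take the plug off its lens mount and put it, knob up, in the grey parts tray. Then build the port on the mount, first the tall slim tube, then the low wide ring on it, then the glass dome on top, each fully home and straight before the next one. Set the parts down gently instead of dropping them, and leave the torch and the pressure gauge alone.

Things in the scene. Friction and masses are not known exactly. Their poses are not given: they have to be found in the camera images.
- mount (a point): Lens mount of the yellow, boxy underwater camera housing (100 x 150 mm seen from above, 60 mm high, fixed to the table, lying on its back). The point is the centre of the flat seat on which a part stands, 66 mm above the table; z is up. The seat is a bare-metal disc 72 mm across, 6 mm proud of the yellow body; from its middle a round neck 32 mm across rises 8 mm, tapering over its upper 5 mm to 24 mm at its top. At the start the plug sits over the neck.
- tray_in (a point): Open square parts tray of grey plastic, fixed to the table: 120 x 120 mm outside, 112 x 112 mm inside, 25 mm high, floor 4 mm thick. The point is the centre of its inner floor; x and y run parallel to its sides, z up.
- plug_center (a point): Round black plastic plug that covers the lens mount at the start, 40 mm high. The point is on its axis, half-way up (20 mm above its underside); z is up along the axis. Its lower part is a cap 56 mm across and 16 mm high, hollow beneath (bore 36 mm, 11 mm deep); on it stands a round knob 28 mm across and 24 mm high, by which to take it. It just lifts off.
- tall_center (a point): Tall slim extension tube of bare metal, 54 mm high in all: a cylinder 46 mm across and 46 mm high, then a dark neck 32 mm across and 8 mm high that tapers to 24 mm. Open below (bore 36 mm), so that it drops over the neck of the mount or of another part with 2 mm play all round and stands on the shoulder. The point is on its axis, half-way up (27 mm above its underside); z is up. Stands loose on the table, neck up.
- wide_center (a point): Low wide ring of bare metal, 30 mm high in all: a cylinder 66 mm across and 22 mm high, then the same dark neck, 8 mm high, 32 mm tapering to 24 mm. Open below (bore 36 mm, 16 mm deep), so it drops over a neck in the same way. The point is on its axis, half-way up (15 mm above its underside); z is up. Stands loose on the table, neck up.
- dome_center (a point): Dome port: a black cylinder 56 mm across and 26 mm high with a glass dome 50 mm across and 25 mm high on top, 51 mm high in all. Hollow beneath (bore 36 mm, 20 mm deep), so it too drops over a neck and stands on the shoulder. The point is on its axis, half-way up (25.5 mm above its underside); z is up. Stands loose on the table, dome up; to be taken by the black cylinder.
- torch_center (a point): Bystander: boxy yellow and black diving torch lying on the table, 52 wide, 143 long (along its y) and 60 mm high. The point is near its middle, 27 mm above the table. Not to be moved.
- gauge_center (a point): Bystander: round black diving pressure gauge lying face up on the table, 72 mm across, 30 mm high, with a short hose stub. The point is at its middle, 14 mm above the table. Not to be moved.
Mind the look-alikes: they are no part of the job. What is shaped like the part that bears dome_center but yellow is not meant.

How it is judged:
By the outcome, as a careful person would: the job done as asked, in the order asked, and still so for the second after the job is handed in, with the robot touching nothing.
It also fails if it takes over 104 s, if anything falls off the work surface, if the arm or the gripper's body presses on something with over 40 N, if the wrist force passes 120 N, or if a joint passes its speed limit or range.

## Working session

There is one attempt and no reset: what is moved stays moved. The work goes in short steps, Python scripts to look and compute and a tool call to move; the robot and the scene stay as the last step left them, time stands still between calls to the robot, and variables do not carry over. Pictures are saved under pics/ and viewed, at most 14 in all, crops included, and the job is handed in when it is done.

Besides the shell and the picture viewer there is one more tool, called after ">>>" as name(argument=value, ...) on one line, values as JSON. arm_command: Moves the arm, as the interface text tells. Its arguments: {"type":"object","properties":{"plan":{"type":"array"},"force":{"type":"number"}},"required":["plan"]}

```bash
mkdir -p pics; ls; python3 - <<'E'
from bench import robot
import cv2,numpy as np
s=robot.state();print({k:np.round(v,3) for k,v in s.items()})
for n in ("top","side"):
    p,d=robot.grab_frame(n);cv2.imwrite(f"pics/{n}0.png",p);np.save(f"pics/{n}0.npy",d)
    c=robot.camera_params(n);print(n,{k:np.round(v,3).tolist() for k,v in c.items()},(d>0).mean())
E
```

```text
pics
{'time_s': np.float64(0.0), 'joint_pos': array([ 1.492,  0.359,  0.011, -0.   , -1.224, -0.288]), 'joint_velocities': array([-0.   , -0.   , -0.   ,  0.001, -0.   , -0.001]), 'joint_efforts': array([ 1.0000e-03, -5.8332e+01,  2.9342e+01,  6.9370e+00, -6.0000e-03,
        0.0000e+00]), 'tcp_pos': array([0.242, 0.63 , 0.247]), 'tcp_rot': array([ 3.087, -0.573, -0.   ]), 'contact_force': array([-0.026,  0.612, -0.07 ]), 'wrist_torque': array([ 0.04 ,  0.005, -0.011]), 'gripper_force': np.float64(0.0), 'grip_width': np.float64(0.085)}
top {'fx': 385.812, 'fy': 385.812, 'cx': 257.747, 'cy': 187.706, 'R': [[-0.022, -1.0, -0.003], [-0.997, 0.023, -0.068], [0.068, 0.002, -0.998]], 't': [0.025, 0.589, 1.045]} 0.996063232421875
side {'fx': 414.83, 'fy': 414.83, 'cx': 254.026, 'cy': 198.006, 'R': [[0.728, -0.686, 0.006], [-0.53, -0.568, -0.63], [0.436, 0.455, -0.777]], 't': [-0.408, 0.348, 1.131]} 0.9958902994791666
```

View pics/top0.png

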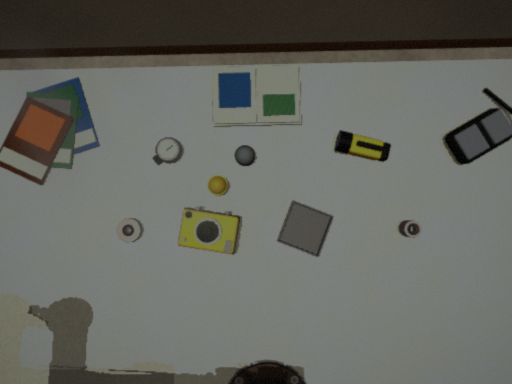

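View pics/side0.png

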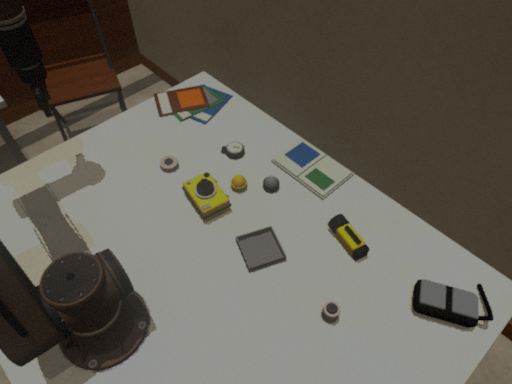

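The top view shows the wide ring (129,230), the housing with plug (208,231), the tray (305,228), and the tall tube (410,229). The grey/black dome is at (244,155) and its yellow look-alike at (217,185). The gauge is at (168,150) and the torch at (362,146). The side view shows the same layout. Next I'll get rough positions.

```bash
cat > h.py <<'E'
from bench import robot
import cv2,numpy as np
def ray(c,u,v):
    R=np.array(c["R"]);t=np.array(c["t"]);o=-R.T@t
    d=R.T@np.array([(u-c["cx"])/c["fx"],(v-c["cy"])/c["fy"],1.]);return o,d
def onplane(c,u,v,z):
    o,d=ray(c,u,v);return o+d*(z-o[2])/d[2]
def cloud(c,d):
    v,u=np.indices(d.shape);P=np.stack([(u-c["cx"])/c["fx"]*d,(v-c["cy"])/c["fy"]*d,d],-1)
    return (P-np.array(c["t"]))@np.array(c["R"])
def proj(c,X):
    p=np.array(c["R"])@np.array(X)+np.array(c["t"]);return c["cx"]+c["fx"]*p[0]/p[2],c["cy"]+c["fy"]*p[1]/p[2]
def two(c1,p1,c2,p2):
    o1,d1=ray(c1,*p1);o2,d2=ray(c2,*p2)
    a=np.linalg.lstsq(np.stack([d1,-d2],1),o2-o1,rcond=None)[0]
    A,B=o1+a[0]*d1,o2+a[1]*d2;return (A+B)/2,np.linalg.norm(A-B)
E
python3 - <<'E'
from h import *
for n in("top","side"):
    d=np.load(f"pics/{n}0.npy");c=robot.camera_params(n);P=cloud(c,d);p=cv2.imread(f"pics/{n}0.png")
    z=P[...,2];print(n,"table z",np.median(z[(abs(P[...,0]-.5)<.3)&(abs(P[...,1])<.4)]))
    m=((z>.012)&(z<.2)&(P[...,0]>.3)&(P[...,0]<.95)&(abs(P[...,1])<.6)&(d>0)).astype(np.uint8)
    k,L,S,C=cv2.connectedComponentsWithStats(m)
    for i in range(1,k):
        if S[i,4]<30: continue
        Q=P[L==i];h=Q[:,2].max();T=Q[Q[:,2]>h-.006]
        print(np.round(C[i]),S[i,4],"zmax",round(float(h),3),"mid",np.round((Q.min(0)+Q.max(0))[:2]/2,3),"top",np.round(T.mean(0),3),p[L==i].mean(0).round())
E
```

```text
top table z 0.0014008131012428512
[256.  95.] 4389 zmax 0.022 mid [0.853 0.011] top [0.853 0.016 0.018] [ 96. 100.  88.]
[468. 140.] 1376 zmax 0.068 mid [ 0.709 -0.553] top [ 0.699 -0.561  0.063] [45. 46. 45.]
[362. 146.] 1107 zmax 0.065 mid [ 0.699 -0.277] top [ 0.697 -0.278  0.061] [24. 60. 61.]
[167. 150.] 583 zmax 0.036 mid [0.699 0.264] top [0.701 0.259 0.032] [ 93. 100.  98.]
[244. 155.] 329 zmax 0.055 mid [0.681 0.047] top [0.682 0.046 0.051] [57. 60. 57.]
[217. 185.] 331 zmax 0.056 mid [0.601 0.124] top [0.601 0.125 0.052] [ 40.  96. 107.]
[306. 228.] 309 zmax 0.032 mid [ 0.477 -0.115] top [ 0.474 -0.117  0.027] [63. 67. 68.]
[208. 230.] 2241 zmax 0.111 mid [0.478 0.146] top [0.476 0.147 0.107] [ 57. 103. 103.]
[128. 229.] 446 zmax 0.034 mid [0.483 0.37 ] top [0.483 0.368 0.03 ] [ 95. 102. 106.]
[410. 228.] 288 zmax 0.059 mid [ 0.469 -0.397] top [ 0.47  -0.397  0.055] [62. 67. 72.]
side table z -0.0009432415731825467
[313. 167.] 1402 zmax 0.02 mid [0.855 0.006] top [0.85  0.003 0.016] [110. 118. 108.]
[234. 149.] 257 zmax 0.033 mid [0.705 0.257] top [0.7   0.253 0.029] [ 94. 104. 104.]
[169. 163.] 211 zmax 0.03 mid [0.484 0.364] top [0.481 0.362 0.027] [ 97. 105. 114.]
[207. 196.] 1394 zmax 0.109 mid [0.478 0.14 ] top [0.477 0.142 0.105] [ 50. 102. 107.]
[239. 183.] 204 zmax 0.054 mid [0.601 0.12 ] top [0.598 0.116 0.05 ] [ 42. 102. 118.]
[271. 183.] 201 zmax 0.052 mid [0.682 0.04 ] top [0.681 0.042 0.048] [73. 77. 76.]
[349. 237.] 891 zmax 0.063 mid [ 0.697 -0.281] top [ 0.698 -0.278  0.059] [34. 74. 79.]
[261. 248.] 350 zmax 0.029 mid [ 0.476 -0.119] top [ 0.473 -0.11   0.025] [67. 72. 73.]
[430. 297.] 1062 zmax 0.066 mid [ 0.703 -0.557] top [ 0.699 -0.565  0.062] [63. 65. 64.]
[331. 312.] 278 zmax 0.057 mid [ 0.471 -0.402] top [ 0.468 -0.404  0.053] [77. 83. 90.]
```

>>> arm_command(plan=[{"twist": [0,0,0],"slide": [0.24,-0.27,0.03],"claw": 1},{"twist": [0,0,0],"slide": [0.24,-0.27,0.03],"claw": 1},{"twist": [0,0,0],"slide": [0.24,-0.27,0.03],"claw": 1},{"twist": [0,0,0],"slide": [0.24,-0.27,0.03],"claw": 1},{"twist": [0,0,0],"slide": [0.24,-0.27,0.03],"claw": 1},{"twist": [0,0,0],"slide": [0.24,-0.27,0.03],"claw": 1},{"twist": [0,0,0],"slide": [0.24,-0.27,0.03],"claw": 1},{"twist": [0,0,0],"slide": [0.24,-0.27,0.03],"claw": 1},{"twist": [0,0,0],"slide": [0.24,-0.27,0.03],"claw": 1},{"twist": [0,0,0],"slide": [0.24,-0.27,0.03],"claw": 1}])

```text
time_s: 0.93
tcp_pos: [0.4848, 0.3562, 0.2786]
tcp_rot: [3.087, -0.579, 0.001]
contact_force: [-0.2, 0.3, -0.0]
grip_width: 0.0851
gripper_force: 0.0
```

```bash
cat >> h.py <<'E'
def snap(name):
    c=robot.camera_params("wrist");p,d=robot.grab_frame("wrist");cv2.imwrite(f"pics/{name}.png",p);np.savez(f"pics/{name}.npz",d=d,**c)
    return c,p,d
def load(name):
    f=np.load(f"pics/{name}.npz");return f,cv2.imread(f"pics/{name}.png"),f["d"]
E
python3 - <<'E'
from h import *
s=robot.state();print(s["time_s"],s["tcp_pos"],s["tcp_rot"],robot.finger_overhang)
c,p,d=snap("w1");R=c["R"];print("cam pos",-R.T@c["t"],"fwd",R[2],c["fx"],c["cx"],c["cy"])
for X in [(.482,.366,.03),(.477,.144,.106)]: print(proj(c,X))
E
```

```text
0.9333 [0.48477895 0.3562464  0.27864737] [ 3.08726704e+00 -5.79080963e-01  7.41303718e-04] 0.017
cam pos [0.55084249 0.33022553 0.40366603] fwd [-0.26137259  0.09926334 -0.96012039] 309.88542465140296 255.21510569291436 196.18602217787807
(np.float64(247.68404972955247), np.float64(171.40356550570704))
(np.float64(471.0994325398823), np.float64(107.52441236525472))
```

View pics/w1.png

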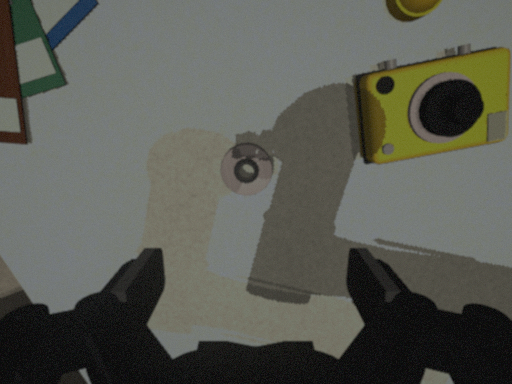

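The wrist view shows the wide ring at (247,169) with its dark neck, the plug knob at about (450,107) on the yellow housing, and the yellow look-alike at (415,5). I'll take a second view over the housing.

>>> arm_command(plan=[{"twist": [0,0,0],"slide": [-0.01,-0.22,0.02],"claw": 1},{"twist": [0,0,0],"slide": [-0.01,-0.22,0.02],"claw": 1},{"twist": [0,0,0],"slide": [-0.01,-0.22,0.02],"claw": 1},{"twist": [0,0,0],"slide": [-0.01,-0.22,0.02],"claw": 1},{"twist": [0,0,0],"slide": [-0.01,-0.22,0.02],"claw": 1},{"twist": [0,0,0],"slide": [-0.01,-0.22,0.02],"claw": 1},{"twist": [0,0,0],"slide": [-0.01,-0.22,0.02],"claw": 1},{"twist": [0,0,0],"slide": [-0.01,-0.22,0.02],"claw": 1},{"twist": [0,0,0],"slide": [-0.01,-0.22,0.02],"claw": 1},{"twist": [0,0,0],"slide": [-0.01,-0.22,0.02],"claw": 1}])

```text
time_s: 1.82
tcp_pos: [0.472, 0.1412, 0.2979]
tcp_rot: [3.089, -0.571, -0.001]
contact_force: [-0.2, -0.2, 0.6]
grip_width: 0.0856
gripper_force: 0.0
```

```bash
cat >> h.py <<'E'
def disc(name,xy,z0,z1,r=.05):
    "pixels whose depth point lies in the slab near xy: enclosing circle in world xy, centroid pixel, mean z"
    c,p,d=load(name);P=cloud(c,d)
    m=((d>0)&(P[...,2]>z0)&(P[...,2]<z1)&(np.hypot(P[...,0]-xy[0],P[...,1]-xy[1])<r)).astype(np.uint8)
    k,L,S,C=cv2.connectedComponentsWithStats(m)
    if k<2: return None
    i=1+np.argmax(S[1:,4]);Q=P[L==i];(x,y),R=cv2.minEnclosingCircle(Q[:,:2].astype(np.float32))
    return dict(n=int(S[i,4]),c=np.round((x,y),4).tolist(),D=round(2*R,4),mean=np.round(Q.mean(0),4).tolist(),z95=round(float(np.percentile(Q[:,2],95)),4),bbox=np.round(Q.max(0)-Q.min(0),4)[:2].tolist())
E
python3 - <<'E'
from h import *
s=robot.state();print(s["time_s"],s["tcp_pos"],s["tcp_rot"])
snap("w2")
for n in("w1","w2"):
    c,p,d=load(n);P=cloud(c,d)
    print(n,"table",np.median(P[...,2][(abs(P[...,2])<.01)]))
    print("knob",disc(n,(.477,.144),.1,.115,.03));print("plugcap",disc(n,(.477,.144),.076,.09,.04));print("seat",disc(n,(.477,.144),.0635,.075,.05));
    print("ring",disc(n,(.482,.366),.015,.04));print("ringneck",disc(n,(.482,.366),.026,.04))
    print("dome",disc(n,(.682,.044),.01,.06),"domecyl",disc(n,(.682,.044),.02,.03))
E
```

```text
1.8167 [0.47204695 0.14116957 0.29789866] [ 3.08888446e+00 -5.71040955e-01 -8.04042935e-04]
w1 table -0.0005521506276886546
knob {'n': 797, 'c': [0.4764, 0.1459], 'D': 0.0286, 'mean': [0.477, 0.1472, 0.1053], 'z95': 0.1068, 'bbox': [0.0273, 0.0275]}
plugcap {'n': 1731, 'c': [0.4762, 0.1456], 'D': 0.0574, 'mean': [0.4796, 0.1521, 0.0819], 'z95': 0.0852, 'bbox': [0.0558, 0.0567]}
seat {'n': 1278, 'c': [0.476, 0.1454], 'D': 0.0733, 'mean': [0.4833, 0.1598, 0.0665], 'z95': 0.0725, 'bbox': [0.0717, 0.0704]}
ring {'n': 1930, 'c': [0.4823, 0.368], 'D': 0.0657, 'mean': [0.4833, 0.3675, 0.0223], 'z95': 0.0288, 'bbox': [0.0651, 0.0645]}
ringneck {'n': 251, 'c': [0.4824, 0.368], 'D': 0.0305, 'mean': [0.4832, 0.3676, 0.0284], 'z95': 0.0301, 'bbox': [0.0298, 0.0291]}
dome None domecyl None
w2 table -0.0005503249133368577
knob {'n': 534, 'c': [0.4763, 0.1452], 'D': 0.0278, 'mean': [0.4767, 0.1449, 0.1051], 'z95': 0.1064, 'bbox': [0.0272, 0.0273]}
plugcap {'n': 1356, 'c': [0.4759, 0.1452], 'D': 0.0565, 'mean': [0.4783, 0.1443, 0.0814], 'z95': 0.0827, 'bbox': [0.0559, 0.0555]}
seat {'n': 980, 'c': [0.4759, 0.1449], 'D': 0.0726, 'mean': [0.4824, 0.142, 0.0656], 'z95': 0.0669, 'bbox': [0.0718, 0.0716]}
ring {'n': 1666, 'c': [0.4819, 0.3679], 'D': 0.0667, 'mean': [0.4831, 0.3655, 0.0217], 'z95': 0.0283, 'bbox': [0.0656, 0.0663]}
ringneck {'n': 189, 'c': [0.4822, 0.3673], 'D': 0.0296, 'mean': [0.4829, 0.3657, 0.0281], 'z95': 0.03, 'bbox': [0.0281, 0.0286]}
dome None domecyl None
```

View pics/w2.png

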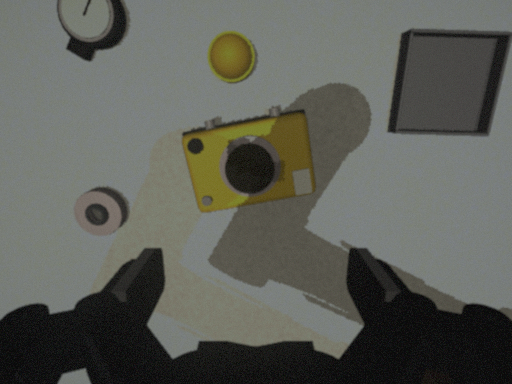

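The housing sits in mid-picture at (248,160) with the plug on its seat. The tray is at (450,82), the ring at (100,212) and the look-alike at (231,57). Both views agree: mount at (0.476, 0.145), knob top at 0.106, ring at (0.482, 0.368). I'm going down to the plug.

>>> arm_command(plan=[{"twist": [0,0,0],"slide": [0.004,0.005,-0.04],"claw": 1},{"twist": [0,0,0],"slide": [0.004,0.005,-0.08],"claw": 1},{"twist": [0,0,0],"slide": [0.004,0.005,-0.12],"claw": 1},{"twist": [0,0,0],"slide": [0.004,0.005,-0.15],"claw": 0.6},{"twist": [0,0,0],"slide": [0.004,0.005,-0.17],"claw": 0.4},{"twist": [0,0,0],"slide": [0.004,0.005,-0.185],"claw": 0.2},{"twist": [0,0,0],"slide": [0.004,0.005,-0.19],"claw": 0.1},{"twist": [0,0,0],"slide": [0.004,0.005,-0.194],"claw": 0},{"twist": [0,0,0],"slide": [0.004,0.005,-0.196],"claw": 0},{"twist": [0,0,0],"slide": [0.004,0.005,-0.196],"claw": 0}])

```text
time_s: 2.7
tcp_pos: [0.4764, 0.1456, 0.1026]
tcp_rot: [-3.089, 0.572, -0.001]
contact_force: [0.1, 0.6, -0.0]
grip_width: 0.0431
gripper_force: 0.0
```

>>> arm_command(plan=[{"twist": [0,0,0],"slide": [0,0,0],"claw": -0.2},{"twist": [0,0,0],"slide": [0,0,0],"claw": -0.4},{"twist": [0,0,0],"slide": [0,0,0],"claw": -0.6},{"twist": [0,0,0],"slide": [0,0,0],"claw": -0.6},{"twist": [0,0,0],"slide": [0,0,0],"claw": -0.6},{"twist": [0,0,0],"slide": [0,0,0],"claw": -0.6},{"twist": [0,0,0],"slide": [0,0,0],"claw": -0.6},{"twist": [0,0,0],"slide": [0,0,0],"claw": -0.6}], force=35)

```text
time_s: 3.37
tcp_pos: [0.4766, 0.1455, 0.1034]
tcp_rot: [-3.088, 0.572, -0.002]
contact_force: [-2.5, 1.1, 6.5]
grip_width: 0.0269
gripper_force: 34.5
```

>>> arm_command(plan=[{"twist": [0,0,0],"slide": [0,0,0.004],"claw": -0.6},{"twist": [0,0,0],"slide": [0,0,0.01],"claw": -0.6},{"twist": [0,0,0],"slide": [0,0,0.02],"claw": -0.6},{"twist": [0,0,0],"slide": [0,0,0.035],"claw": -0.6},{"twist": [0,0,0],"slide": [0,0,0.06],"claw": -0.6},{"twist": [0,0,0],"slide": [0,0,0.09],"claw": -0.6},{"twist": [0,0,0],"slide": [0,-0.02,0.09],"claw": -0.6},{"twist": [0,0,0],"slide": [0,-0.06,0.09],"claw": -0.6},{"twist": [0,0,0],"slide": [0,-0.1,0.09],"claw": -0.6},{"twist": [0,0,0],"slide": [0,-0.1,0.09],"claw": -0.6}])

```text
time_s: 4.2
tcp_pos: [0.4749, 0.0406, 0.1932]
tcp_rot: [3.088, -0.577, -0.0]
contact_force: [-0.5, 0.5, -1.4]
grip_width: 0.0268
gripper_force: 34.7
```

```bash
python3 - <<'E'
from h import *
snap("w3")
s=robot.state();print(s["time_s"],s["tcp_pos"],s["grip_width"],s["gripper_force"])
for n in("w2","w3"):
    c,p,d=load(n);P=cloud(c,d)
    near=(abs(P[...,0]-.475)<.1)&(abs(P[...,1]+.115)<.1)&(d>0)
    m=near&(P[...,2]>.02)&(P[...,2]<.03);Q=P[m]
    print(n,m.sum(),cv2.minAreaRect(Q[:,:2].astype(np.float32)),"rim",np.median(Q[:,2]))
    f=near&(np.hypot(P[...,0]-.475,P[...,1]+.115)<.03);print("floor",np.median(P[...,2][f]))
    print("mount",disc(n,(.476,.145),.0635,.075,.045))
for n in ("top","side"):
    c=robot.camera_params(n);P=cloud(c,np.load(f"pics/{n}0.npy"));m=(abs(P[...,0]-.475)<.1)&(abs(P[...,1]+.115)<.1)&(P[...,2]>.015);print(n,cv2.minAreaRect(P[m][:,:2].astype(np.float32)))
E
```

```text
4.25 [0.47562357 0.04236472 0.1933089 ] 0.026227028884733154 34.735878109931946
w2 1773 ((0.4757257103919983, -0.11683809757232666), (0.12205637246370316, 0.12039140611886978), 67.51364135742188) rim 0.024358223443086763
floor 0.003981549346138583
mount {'n': 980, 'c': [0.4759, 0.1449], 'D': 0.0726, 'mean': [0.4824, 0.142, 0.0656], 'z95': 0.0669, 'bbox': [0.0718, 0.0716]}
w3 2883 ((0.4754921495914459, -0.11670012027025223), (0.12162497639656067, 0.12036901712417603), 67.60234069824219) rim 0.024179826388320214
floor 0.003692120833202024
mount {'n': 4860, 'c': [0.4762, 0.1456], 'D': 0.073, 'mean': [0.4775, 0.1441, 0.0666], 'z95': 0.0738, 'bbox': [0.0718, 0.0723]}
top ((0.475823312997818, -0.11448170244693756), (0.12035146355628967, 0.11961044371128082), 67.35182189941406)
side ((0.47691234946250916, -0.1183009147644043), (0.12373100221157074, 0.12079440802335739), 67.62042999267578)
```

View pics/w3.png

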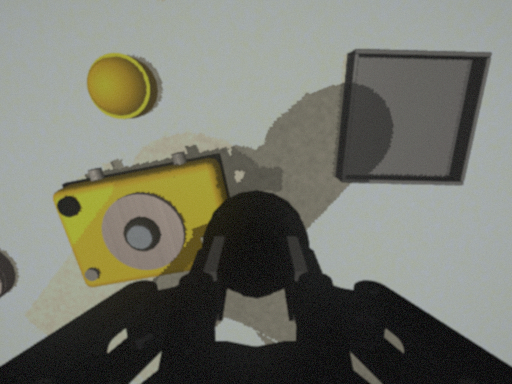

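The plug is held upright at (255,240). The mount's neck is bare at (141,235), and the empty tray is centred at (413,118), which comes out at (0.4755, -0.117), yaw 67.5°. I'm taking the plug to the tray.

>>> arm_command(plan=[{"twist": [0,0,0],"slide": [0,-0.04,0],"claw": -0.6},{"twist": [0,0,0],"slide": [0,-0.08,0],"claw": -0.6},{"twist": [0,0,0],"slide": [0,-0.12,0],"claw": -0.6},{"twist": [0,0,0],"slide": [0,-0.15,-0.02],"claw": -0.6},{"twist": [0,0,0],"slide": [0,-0.162,-0.05],"claw": -0.6},{"twist": [0,0,0],"slide": [0,-0.162,-0.085],"claw": -0.6},{"twist": [0,0,0],"slide": [0,-0.162,-0.115],"claw": -0.6},{"twist": [0,0,0],"slide": [0,-0.162,-0.135],"claw": -0.6},{"twist": [0,0,0],"slide": [0,-0.162,-0.141],"claw": -0.6},{"twist": [0,0,0],"slide": [0,-0.162,-0.144],"claw": -0.6}])

```text
time_s: 5.08
tcp_pos: [0.476, -0.1166, 0.0477]
tcp_rot: [3.088, -0.572, -0.003]
contact_force: [-0.1, -0.3, -0.7]
grip_width: 0.027
gripper_force: 34.8
```

>>> arm_command(plan=[{"twist": [0,0,0],"slide": [0,0,-0.002],"claw": -0.6},{"twist": [0,0,0],"slide": [0,0,-0.004],"claw": -0.6},{"twist": [0,0,0],"slide": [0,0,-0.006],"claw": -0.6},{"twist": [0,0,0],"slide": [0,0,-0.0075],"claw": -0.6},{"twist": [0,0,0],"slide": [0,0,-0.0075],"claw": -0.6}])

```text
time_s: 5.5
tcp_pos: [0.4767, -0.1167, 0.0415]
tcp_rot: [-3.088, 0.572, -0.003]
contact_force: [0.1, 1.5, 0.7]
grip_width: 0.0265
gripper_force: 34.9
```

>>> arm_command(plan=[{"twist": [0,0,0],"slide": [0,0,-0.001],"claw": -0.6},{"twist": [0,0,0],"slide": [0,0,-0.0015],"claw": -0.6},{"twist": [0,0,0],"slide": [0,0,-0.0015],"claw": -0.6}])

```text
time_s: 5.75
tcp_pos: [0.4768, -0.1168, 0.0413]
tcp_rot: [-3.089, 0.572, -0.003]
contact_force: [-6.2, 3.1, 21.3]
grip_width: 0.027
gripper_force: 36.9
```

>>> arm_command(plan=[{"twist": [0,0,0],"slide": [0,0,0.001],"claw": -0.4},{"twist": [0,0,0],"slide": [0,0,0.0015],"claw": -0.2},{"twist": [0,0,0],"slide": [0,0,0.0015],"claw": 0},{"twist": [0,0,0],"slide": [0,0,0.0015],"claw": 0.1},{"twist": [0,0,0],"slide": [0,0,0.01],"claw": 0.1},{"twist": [0,0,0],"slide": [0,0,0.03],"claw": 0.1},{"twist": [0,0,0],"slide": [0,0,0.07],"claw": 0.1},{"twist": [0,0,0],"slide": [0,0,0.11],"claw": 1},{"twist": [0,0,0],"slide": [0,-0.03,0.14],"claw": 1},{"twist": [0,0,0],"slide": [0,-0.06,0.16],"claw": 1}])

```text
time_s: 6.58
tcp_pos: [0.4773, -0.1769, 0.2038]
tcp_rot: [-3.09, 0.567, -0.008]
contact_force: [1.4, 0.1, -0.4]
grip_width: 0.0808
gripper_force: 0.0
```

>>> arm_command(plan=[{"twist": [0,0,0],"slide": [0,-0.04,0],"claw": 1},{"twist": [0,0,0],"slide": [0,-0.08,0],"claw": 1},{"twist": [0,0,0],"slide": [0,-0.12,0],"claw": 1},{"twist": [0,0,0],"slide": [0,-0.14,0],"claw": 1},{"twist": [0,0,0],"slide": [0,-0.14,0],"claw": 1}])

```text
time_s: 7.0
tcp_pos: [0.4755, -0.3205, 0.1993]
tcp_rot: [3.087, -0.578, -0.001]
contact_force: [0.0, 0.4, 0.5]
grip_width: 0.0856
gripper_force: 0.0
```

```bash
python3 - <<'E'
from h import *
snap("w4")
s=robot.state();print(s["time_s"],s["tcp_pos"],s["joint_pos"])
for a,b in((.04,.06),(.048,.06),(.005,.05)): print("tall",disc("w4",(.469,-.4),a,b))
for a,b in((.04,.06),(.015,.022)): print("plug",disc("w4",(.476,-.117),a,b,.04))
E
```

```text
7.05 [ 0.47537389 -0.31888862  0.19915172] [-2.49126589e-01  2.29211296e-01 -2.88007937e-01  1.19033015e-04
 -1.05452540e+00  1.44963631e+00]
tall {'n': 1689, 'c': [0.4695, -0.4001], 'D': 0.0457, 'mean': [0.4711, -0.3994, 0.0477], 'z95': 0.0538, 'bbox': [0.045, 0.0449]}
tall {'n': 597, 'c': [0.4697, -0.4002], 'D': 0.0317, 'mean': [0.4713, -0.3991, 0.052], 'z95': 0.0543, 'bbox': [0.0306, 0.0311]}
tall {'n': 1464, 'c': [0.4696, -0.4001], 'D': 0.0458, 'mean': [0.4748, -0.3967, 0.0408], 'z95': 0.0489, 'bbox': [0.0452, 0.045]}
plug {'n': 565, 'c': [0.4759, -0.1182], 'D': 0.0283, 'mean': [0.4763, -0.1193, 0.0427], 'z95': 0.0439, 'bbox': [0.027, 0.0274]}
plug {'n': 1268, 'c': [0.4765, -0.118], 'D': 0.058, 'mean': [0.4784, -0.1254, 0.0189], 'z95': 0.0202, 'bbox': [0.0557, 0.0568]}
```

View pics/w4.png

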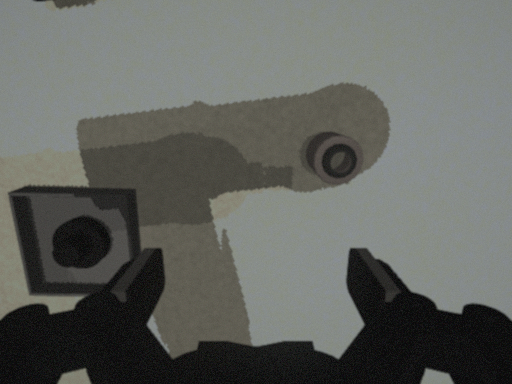

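The plug stands knob up in the tray (80,242). The tall tube is at (338,158), which gives (0.4695, -0.400) with its top at 0.054. I'm grasping it.

>>> arm_command(plan=[{"twist": [0,0,0],"slide": [-0.004,-0.04,0],"claw": 1},{"twist": [0,0,0],"slide": [-0.0065,-0.083,0],"claw": 1},{"twist": [0,0,0],"slide": [-0.0065,-0.083,-0.03],"claw": 1},{"twist": [0,0,0],"slide": [-0.0065,-0.083,-0.07],"claw": 1},{"twist": [0,0,0],"slide": [-0.0065,-0.083,-0.11],"claw": 1},{"twist": [0,0,0],"slide": [-0.0065,-0.083,-0.14],"claw": 1},{"twist": [0,0,0],"slide": [-0.0065,-0.083,-0.157],"claw": 1},{"twist": [0,0,0],"slide": [-0.0065,-0.083,-0.164],"claw": 0.8},{"twist": [0,0,0],"slide": [-0.0065,-0.083,-0.164],"claw": 0.6},{"twist": [0,0,0],"slide": [-0.0065,-0.083,-0.164],"claw": 0.4}])

```text
time_s: 7.88
tcp_pos: [0.4703, -0.3998, 0.0363]
tcp_rot: [3.089, -0.571, 0.001]
contact_force: [-0.1, 0.1, 0.0]
grip_width: 0.0601
gripper_force: 0.0
```

>>> arm_command(plan=[{"twist": [0,0,0],"slide": [0,0,0],"claw": 0.2},{"twist": [0,0,0],"slide": [0,0,0],"claw": 0},{"twist": [0,0,0],"slide": [0,0,0],"claw": -0.2},{"twist": [0,0,0],"slide": [0,0,0],"claw": -0.2},{"twist": [0,0,0],"slide": [0,0,0],"claw": -0.2},{"twist": [0,0,0],"slide": [0,0,0],"claw": -0.2},{"twist": [0,0,0],"slide": [0,0,0],"claw": -0.2}], force=40)

```text
time_s: 8.47
tcp_pos: [0.4709, -0.4003, 0.0376]
tcp_rot: [3.088, -0.572, 0.005]
contact_force: [-0.2, 3.1, 7.8]
grip_width: 0.0452
gripper_force: 40.7
```

>>> arm_command(plan=[{"twist": [0,0,0],"slide": [0,0,0.005],"claw": -0.2},{"twist": [0,0,0],"slide": [0,0,0.02],"claw": -0.2},{"twist": [0,0,0],"slide": [0,0,0.05],"claw": -0.2},{"twist": [0,0,0],"slide": [0,0.02,0.08],"claw": -0.2},{"twist": [0,0,0],"slide": [0,0.05,0.1],"claw": -0.2},{"twist": [0,0,0],"slide": [0.0065,0.08,0.11],"claw": -0.2},{"twist": [0,0,0],"slide": [0.0065,0.12,0.11],"claw": -0.2},{"twist": [0,0,0],"slide": [0.0065,0.16,0.11],"claw": -0.2},{"twist": [0,0,0],"slide": [0.0065,0.2,0.11],"claw": -0.2},{"twist": [0,0,0],"slide": [0.0065,0.24,0.11],"claw": -0.2}])

```text
time_s: 9.3
tcp_pos: [0.4757, -0.1583, 0.1463]
tcp_rot: [-3.088, 0.574, -0.002]
contact_force: [1.0, 0.7, -1.0]
grip_width: 0.0456
gripper_force: 41.4
```

>>> arm_command(plan=[{"twist": [0,0,0],"slide": [0,0.04,0],"claw": -0.2},{"twist": [0,0,0],"slide": [0,0.08,0],"claw": -0.2},{"twist": [0,0,0],"slide": [0,0.12,0],"claw": -0.2},{"twist": [0,0,0],"slide": [0,0.16,0],"claw": -0.2},{"twist": [0,0,0],"slide": [0,0.2,0],"claw": -0.2},{"twist": [0,0,0],"slide": [0,0.24,0],"claw": -0.2},{"twist": [0,0,0],"slide": [0,0.27,0],"claw": -0.2},{"twist": [0,0,0],"slide": [0,0.295,0],"claw": -0.2},{"twist": [0,0,0],"slide": [0,0.305,0],"claw": -0.2},{"twist": [0,0,0],"slide": [0,0.305,0],"claw": -0.2}])

```text
time_s: 10.13
tcp_pos: [0.4762, 0.1471, 0.1459]
tcp_rot: [-3.089, 0.569, -0.001]
contact_force: [-0.1, 0.5, -1.0]
grip_width: 0.045
gripper_force: 41.4
```

```bash
python3 - <<'E'
from h import *
snap("w5")
s=robot.state();print(s["time_s"],s["tcp_pos"],s["tcp_rot"],s["grip_width"])
x,y,z=s["tcp_pos"]
for a,b in((-.002,.014),(.006,.025)): print("tall rel",disc("w5",(x,y),z+a,z+b,.035))
print("seat",disc("w5",(.476,.145),.063,.07,.045))
E
```

```text
10.1833 [0.47591514 0.14578167 0.14572177] [-3.08898593e+00  5.70252660e-01 -3.46734216e-04] 0.04484440144468391
tall rel {'n': 6668, 'c': [0.4815, 0.1437], 'D': 0.0689, 'mean': [0.4812, 0.1442, 0.1535], 'z95': 0.1588, 'bbox': [0.0459, 0.0645]}
tall rel {'n': 9037, 'c': [0.4815, 0.1437], 'D': 0.069, 'mean': [0.4785, 0.1453, 0.1575], 'z95': 0.1679, 'bbox': [0.0464, 0.0644]}
seat {'n': 4134, 'c': [0.4762, 0.1457], 'D': 0.0723, 'mean': [0.4892, 0.1403, 0.0655], 'z95': 0.0667, 'bbox': [0.0654, 0.0719]}
```

View pics/w5.png

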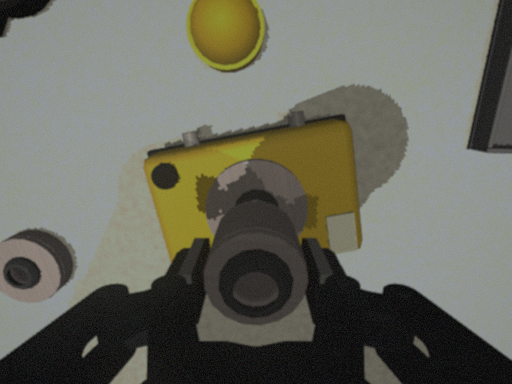

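The tube is held at (255,270), above the seat at (256,195) and the neck behind it. I'll check the tube's axis.

```bash
python3 - <<'E'
from h import *
c,p,d=load("w5");P=cloud(c,d);r=np.hypot(P[...,0]-.476,P[...,1]-.1455)
for lo in np.arange(.146,.17,.003):
    print(round(lo,3),((P[...,2]>lo)&(P[...,2]<lo+.003)&(r<.03)).sum())
print("neck",disc("w5",(.476,.1455),.158,.17,.018))
m=(r<.0225)&(r>.0175)&(P[...,2]>.152)&(P[...,2]<.162);Q=P[m]
A=np.c_[Q[:,:2]-[.476,.1455],np.ones(len(Q))];print("shoulder plane",np.linalg.lstsq(A,Q[:,2],rcond=None)[0],len(Q))
E
```

```text
0.146 380
0.149 574
0.152 4233
0.155 816
0.158 1392
0.161 1217
0.164 295
0.167 654
0.17 116
neck {'n': 2096, 'c': [0.4755, 0.1468], 'D': 0.0309, 'mean': [0.4777, 0.1458, 0.1606], 'z95': 0.1622, 'bbox': [0.0294, 0.0298]}
shoulder plane [-0.01368311 -0.01017743  0.15373338] 2546
```

>>> arm_command(plan=[{"twist": [0,0,0],"slide": [0,-0.001,-0.01],"claw": -0.2},{"twist": [0,0,0],"slide": [0,-0.001,-0.02],"claw": -0.2},{"twist": [0,0,0],"slide": [0,-0.001,-0.027],"claw": -0.2},{"twist": [0,0,0],"slide": [0,-0.001,-0.03],"claw": -0.2},{"twist": [0,0,0],"slide": [0,-0.001,-0.033],"claw": -0.2},{"twist": [0,0,0],"slide": [0,-0.001,-0.036],"claw": -0.2},{"twist": [0,0,0],"slide": [0,-0.001,-0.038],"claw": -0.2},{"twist": [0,0,0],"slide": [0,-0.001,-0.04],"claw": -0.2},{"twist": [0,0,0],"slide": [0,-0.001,-0.041],"claw": -0.2},{"twist": [0,0,0],"slide": [0,-0.001,-0.041],"claw": -0.2}])

```text
time_s: 11.02
tcp_pos: [0.4763, 0.1443, 0.1043]
tcp_rot: [-3.088, 0.573, -0.001]
contact_force: [0.8, 0.4, -1.8]
grip_width: 0.0453
gripper_force: 41.4
```

>>> arm_command(plan=[{"twist": [0,0,0],"slide": [0,0,-0.001],"claw": -0.2},{"twist": [0,0,0],"slide": [0,0,-0.0015],"claw": -0.2},{"twist": [0,0,0],"slide": [0,0,-0.0015],"claw": -0.2}])

```text
time_s: 11.27
tcp_pos: [0.4764, 0.1444, 0.1036]
tcp_rot: [-3.089, 0.572, -0.001]
contact_force: [-1.7, 0.4, 5.6]
grip_width: 0.0451
gripper_force: 41.9
```

>>> arm_command(plan=[{"twist": [0,0,0],"slide": [0,0,-0.001],"claw": -0.2},{"twist": [0,0,0],"slide": [0,0,-0.001],"claw": -0.2},{"twist": [0,0,0],"slide": [0,0,-0.0005],"claw": 0},{"twist": [0,0,0],"slide": [0,0,-0.0005],"claw": 0.2},{"twist": [0,0,0],"slide": [0,0,-0.0005],"claw": 0.4},{"twist": [0,0,0],"slide": [0,0,-0.0005],"claw": 0.6},{"twist": [0,0,0],"slide": [0,0,0.01],"claw": 0.7},{"twist": [0,0,0],"slide": [0,0,0.03],"claw": 0.7},{"twist": [0,0,0],"slide": [0,0,0.065],"claw": 1},{"twist": [0,0,0],"slide": [0,0,0.1],"claw": 1}])

```text
time_s: 12.1
tcp_pos: [0.4753, 0.1434, 0.203]
tcp_rot: [3.086, -0.573, -0.003]
contact_force: [0.6, 1.2, -0.1]
grip_width: 0.0851
gripper_force: 0.0
```

>>> arm_command(plan=[{"twist": [0,0,0],"slide": [0,0.04,0],"claw": 1},{"twist": [0,0,0],"slide": [0.006,0.08,0],"claw": 1},{"twist": [0,0,0],"slide": [0.006,0.12,0],"claw": 1},{"twist": [0,0,0],"slide": [0.006,0.15,0],"claw": 1},{"twist": [0,0,0],"slide": [0.006,0.16,0],"claw": 1},{"twist": [0,0,0],"slide": [0.006,0.16,0],"claw": 1}])

```text
time_s: 12.6
tcp_pos: [0.4819, 0.3064, 0.202]
tcp_rot: [3.089, -0.569, -0.001]
contact_force: [-0.3, 0.5, -0.1]
grip_width: 0.0854
gripper_force: 0.0
```

```bash
python3 - <<'E'
from h import *
snap("w6")
s=robot.state();print(s["time_s"],s["tcp_pos"],s["tcp_rot"])
print("ring",disc("w6",(.482,.368),.015,.04),"\nneck",disc("w6",(.482,.368),.026,.04))
for a,b in((.105,.125),(.114,.125)):print("tall",disc("w6",(.476,.145),a,b,.04))
print("seat",disc("w6",(.476,.145),.063,.07,.045))
E
```

```text
12.65 [0.48170644 0.30482277 0.20197876] [ 3.08806587e+00 -5.70236483e-01 -1.19308977e-03]
ring {'n': 2842, 'c': [0.4823, 0.3684], 'D': 0.0664, 'mean': [0.4837, 0.367, 0.0222], 'z95': 0.0288, 'bbox': [0.0654, 0.065]} 
neck {'n': 353, 'c': [0.4827, 0.368], 'D': 0.0297, 'mean': [0.4834, 0.367, 0.0284], 'z95': 0.0301, 'bbox': [0.0285, 0.0289]}
tall {'n': 3427, 'c': [0.4752, 0.1445], 'D': 0.0466, 'mean': [0.477, 0.1471, 0.1134], 'z95': 0.1197, 'bbox': [0.0453, 0.0458]}
tall {'n': 1155, 'c': [0.4755, 0.1447], 'D': 0.0321, 'mean': [0.4768, 0.1474, 0.1179], 'z95': 0.1201, 'bbox': [0.0308, 0.0308]}
seat {'n': 2802, 'c': [0.4764, 0.1457], 'D': 0.0728, 'mean': [0.4844, 0.156, 0.0657], 'z95': 0.0672, 'bbox': [0.0721, 0.0699]}
```

View pics/w6.png

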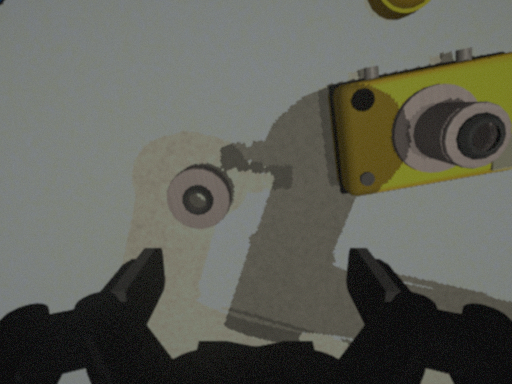

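The tube is home and straight: top at 0.120, shoulder at 0.112. The ring sits at (198,196) in the picture. I'll check how far the fingertips reach at several openings before the low grasp.

```bash
python3 - <<'E'
from h import *
for n,t in(("w6",(.482,.305,.202)),("w2",(.472,.1412,.298)),("w3",(.4756,.0424,.1933)),("w5",(.476,.1458,.1457))):
    c,p,d=load(n);P=cloud(c,d);a=-.1835
    y=(P[...,0]-t[0])*np.sin(2*a)-(P[...,1]-t[1])*np.cos(2*a);x=(P[...,0]-t[0])*np.cos(2*a)+(P[...,1]-t[1])*np.sin(2*a)
    m=(d>.05)&(abs(x)<.014)&(abs(y)<.06)&(P[...,2]>t[2]-.03)&(abs(y)>(.026 if n=="w5" else .017))
    print(n,m.sum(),[round(float(v),4) for v in np.percentile(P[...,2][m]-t[2],[0,1,5,20])])
E
```

```text
w6 14176 [-0.0051, -0.0017, 0.0042, 0.0189]
w2 14032 [-0.0055, -0.0018, 0.004, 0.0186]
w3 24785 [-0.0287, -0.0223, 0.0048, 0.036]
w5 21928 [-0.0123, -0.0024, 0.02, 0.038]
```

>>> arm_command(plan=[{"twist": [0,0,0],"slide": [0.0005,0.04,0],"claw": 1},{"twist": [0,0,0],"slide": [0.0005,0.064,-0.01],"claw": 1},{"twist": [0,0,0],"slide": [0.0005,0.064,-0.05],"claw": 1},{"twist": [0,0,0],"slide": [0.0005,0.064,-0.09],"claw": 1},{"twist": [0,0,0],"slide": [0.0005,0.064,-0.13],"claw": 1},{"twist": [0,0,0],"slide": [0.0005,0.064,-0.16],"claw": 1},{"twist": [0,0,0],"slide": [0.0005,0.064,-0.18],"claw": 1},{"twist": [0,0,0],"slide": [0.0005,0.064,-0.188],"claw": 1},{"twist": [0,0,0],"slide": [0.0005,0.064,-0.1905],"claw": 1},{"twist": [0,0,0],"slide": [0.0005,0.064,-0.1905],"claw": 1}])

```text
time_s: 13.48
tcp_pos: [0.483, 0.3676, 0.0126]
tcp_rot: [3.088, -0.573, 0.0]
contact_force: [0.4, -0.1, 0.4]
grip_width: 0.0856
gripper_force: 0.0
```

>>> arm_command(plan=[{"twist": [0,0,0],"slide": [0,0,0],"claw": 0.8},{"twist": [0,0,0],"slide": [0,0,0],"claw": 0.6},{"twist": [0,0,0],"slide": [0,0,0],"claw": 0.4},{"twist": [0,0,0],"slide": [0,0,0],"claw": 0.3},{"twist": [0,0,0],"slide": [0,0,0],"claw": 0.3},{"twist": [0,0,0],"slide": [0,0,0],"claw": 0.3},{"twist": [0,0,0],"slide": [0,0,0],"claw": 0.3}], force=40)

```text
time_s: 14.07
tcp_pos: [0.4834, 0.3689, 0.0147]
tcp_rot: [-3.086, 0.571, -0.003]
contact_force: [-1.5, -1.1, 7.1]
grip_width: 0.0652
gripper_force: 43.0
```

>>> arm_command(plan=[{"twist": [0,0,0],"slide": [0,0,0.004],"claw": 0.3},{"twist": [0,0,0],"slide": [0,0,0.012],"claw": 0.3},{"twist": [0,0,0],"slide": [0,0,0.03],"claw": 0.3},{"twist": [0,0,0],"slide": [0,0,0.06],"claw": 0.3},{"twist": [0,0,0],"slide": [0,0,0.09],"claw": 0.3},{"twist": [0,0,0],"slide": [0,0,0.12],"claw": 0.3},{"twist": [0,0,0],"slide": [0,0,0.15],"claw": 0.3},{"twist": [0,0,0],"slide": [0,0,0.165],"claw": 0.3},{"twist": [0,0,0],"slide": [0,-0.02,0.17],"claw": 0.3},{"twist": [0,0,0],"slide": [0,-0.05,0.17],"claw": 0.3}])

```text
time_s: 14.9
tcp_pos: [0.4832, 0.3197, 0.1849]
tcp_rot: [-3.086, 0.569, -0.004]
contact_force: [0.8, -0.6, -1.5]
grip_width: 0.0647
gripper_force: 44.8
```

>>> arm_command(plan=[{"twist": [0,0,0],"slide": [-0.002,-0.03,0],"claw": 0.3},{"twist": [0,0,0],"slide": [-0.004,-0.06,0],"claw": 0.3},{"twist": [0,0,0],"slide": [-0.006,-0.09,0],"claw": 0.3},{"twist": [0,0,0],"slide": [-0.007,-0.12,0],"claw": 0.3},{"twist": [0,0,0],"slide": [-0.007,-0.15,0],"claw": 0.3},{"twist": [0,0,0],"slide": [-0.007,-0.17,0],"claw": 0.3},{"twist": [0,0,0],"slide": [-0.007,-0.174,0],"claw": 0.3},{"twist": [0,0,0],"slide": [-0.007,-0.174,0],"claw": 0.3},{"twist": [0,0,0],"slide": [-0.007,-0.174,0],"claw": 0.3}])

```text
time_s: 15.65
tcp_pos: [0.4756, 0.1439, 0.1827]
tcp_rot: [-3.088, 0.574, -0.001]
contact_force: [0.9, 0.5, -0.5]
grip_width: 0.0651
gripper_force: 44.9
```

```bash
python3 - <<'E'
from h import *
c,p,d=snap("w7")
s=robot.state();print(s["time_s"],s["tcp_pos"],s["tcp_rot"],s["grip_width"])
x,y,z=s["tcp_pos"];P=cloud(c,d);r=np.hypot(P[...,0]-x,P[...,1]-y)
m=(r<.024)&(d>.05);
h,e=np.histogram(P[...,2][m]-z,np.arange(-.02,.03,.002));print(list(zip(e.round(3).tolist(),h.tolist())))
for lo in(.011,.013): print("neck",disc("w7",(x,y),z+lo,z+.025,.02))
m=(r<.029)&(r>.0185)&(abs(P[...,2]-z-.0075)<.005);Q=P[m];A=np.c_[Q[:,:2]-[x,y],np.ones(len(Q))];print("shoulder",np.linalg.lstsq(A,Q[:,2],rcond=None)[0],len(Q))
print("tube",disc("w7",(.4754,.1446),.08,.121,.04))
E
```

```text
15.7 [0.47565974 0.14439487 0.18261078] [-3.08834080e+00  5.72921337e-01 -6.30659254e-04] 0.0648071216110282
[(-0.02, 0), (-0.018, 0), (-0.016, 15), (-0.014, 64), (-0.012, 47), (-0.01, 6), (-0.008, 0), (-0.006, 0), (-0.004, 0), (-0.002, 0), (-0.0, 17), (0.002, 94), (0.004, 751), (0.006, 4369), (0.008, 351), (0.01, 563), (0.012, 808), (0.014, 958), (0.016, 5), (0.018, 0), (0.02, 0), (0.022, 0), (0.024, 0), (0.026, 0)]
neck {'n': 2080, 'c': [0.475, 0.1432], 'D': 0.0305, 'mean': [0.4775, 0.1424, 0.1962], 'z95': 0.1978, 'bbox': [0.0296, 0.0296]}
neck {'n': 1434, 'c': [0.4749, 0.1435], 'D': 0.0276, 'mean': [0.4761, 0.1429, 0.1969], 'z95': 0.1979, 'bbox': [0.0266, 0.0263]}
shoulder [-0.00053498 -0.00404592  0.18928086] 7442
tube {'n': 925, 'c': [0.4821, 0.141], 'D': 0.0428, 'mean': [0.4922, 0.1373, 0.1029], 'z95': 0.1119, 'bbox': [0.0229, 0.04]}
```

View pics/w7.png

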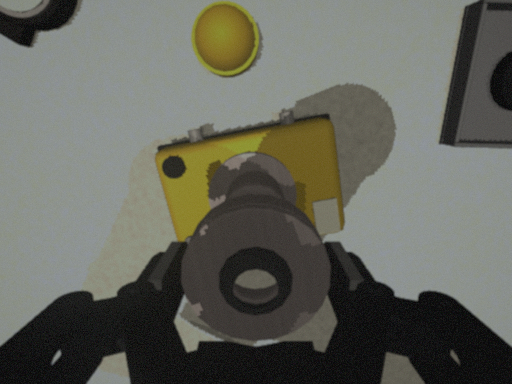

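The ring is held level at (256,272). Its axis is 1 mm off the tube, so I'll correct that on the way down.

>>> arm_command(plan=[{"twist": [0,0,0],"slide": [0.0005,0.001,-0.015],"claw": 0.3},{"twist": [0,0,0],"slide": [0.0005,0.001,-0.03],"claw": 0.3},{"twist": [0,0,0],"slide": [0.0005,0.001,-0.04],"claw": 0.3},{"twist": [0,0,0],"slide": [0.0005,0.001,-0.044],"claw": 0.3},{"twist": [0,0,0],"slide": [0.0005,0.001,-0.047],"claw": 0.3},{"twist": [0,0,0],"slide": [0.0005,0.001,-0.049],"claw": 0.3},{"twist": [0,0,0],"slide": [0.0005,0.001,-0.051],"claw": 0.3},{"twist": [0,0,0],"slide": [0.0005,0.001,-0.053],"claw": 0.3},{"twist": [0,0,0],"slide": [0.0005,0.001,-0.054],"claw": 0.3},{"twist": [0,0,0],"slide": [0.0005,0.001,-0.054],"claw": 0.3}])

```text
time_s: 16.53
tcp_pos: [0.4761, 0.1451, 0.1284]
tcp_rot: [-3.089, 0.573, -0.0]
contact_force: [1.0, 1.1, -0.8]
grip_width: 0.0648
gripper_force: 44.8
```

>>> arm_command(plan=[{"twist": [0,0,0],"slide": [0,0,-0.001],"claw": 0.3},{"twist": [0,0,0],"slide": [0,0,-0.002],"claw": 0.3},{"twist": [0,0,0],"slide": [0,0,-0.002],"claw": 0.3}])

```text
time_s: 16.78
tcp_pos: [0.4764, 0.1452, 0.1268]
tcp_rot: [-3.089, 0.573, -0.001]
contact_force: [-1.6, 0.1, 1.9]
grip_width: 0.0651
gripper_force: 45.2
```

>>> arm_command(plan=[{"twist": [0,0,0],"slide": [0,0,-0.001],"claw": 0.3},{"twist": [0,0,0],"slide": [0,0,-0.001],"claw": 0.3},{"twist": [0,0,0],"slide": [0,0,-0.001],"claw": 0.3}])

```text
time_s: 17.03
tcp_pos: [0.4765, 0.1452, 0.1267]
tcp_rot: [-3.089, 0.572, -0.002]
contact_force: [-4.7, -0.2, 12.3]
grip_width: 0.0648
gripper_force: 46.0
```

>>> arm_command(plan=[{"twist": [0,0,0],"slide": [0,0,0],"claw": 0.5},{"twist": [0,0,0],"slide": [0,0,0.0005],"claw": 0.7},{"twist": [0,0,0],"slide": [0,0,0.0005],"claw": 1},{"twist": [0,0,0],"slide": [0,0,0.0005],"claw": 1},{"twist": [0,0,0],"slide": [0,0,0.005],"claw": 1},{"twist": [0,0,0],"slide": [0,0,0.02],"claw": 1},{"twist": [0,0,0],"slide": [0,0,0.05],"claw": 1},{"twist": [0,0,0],"slide": [0,0,0.09],"claw": 1},{"twist": [0,0,0],"slide": [0,0,0.12],"claw": 1},{"twist": [0,0,0],"slide": [0,0,0.12],"claw": 1}])

```text
time_s: 17.87
tcp_pos: [0.479, 0.1463, 0.2522]
tcp_rot: [-3.083, 0.57, -0.013]
contact_force: [1.0, 0.5, 0.9]
grip_width: 0.0853
gripper_force: 0.0
```

>>> arm_command(plan=[{"twist": [0,0,0],"slide": [0.03,-0.02,0],"claw": 1},{"twist": [0,0,0],"slide": [0.06,-0.03,0],"claw": 1},{"twist": [0,0,0],"slide": [0.09,-0.05,0],"claw": 1},{"twist": [0,0,0],"slide": [0.12,-0.065,0],"claw": 1},{"twist": [0,0,0],"slide": [0.145,-0.08,0],"claw": 1},{"twist": [0,0,0],"slide": [0.155,-0.085,0],"claw": 1},{"twist": [0,0,0],"slide": [0.155,-0.085,0],"claw": 1},{"twist": [0,0,0],"slide": [0.155,-0.085,0],"claw": 1}])

```text
time_s: 18.53
tcp_pos: [0.6309, 0.0597, 0.2445]
tcp_rot: [3.088, -0.575, -0.002]
contact_force: [0.2, 0.3, -0.8]
grip_width: 0.0853
gripper_force: 0.0
```

```bash
python3 - <<'E'
from h import *
snap("w8")
s=robot.state();print(s["time_s"],s["tcp_pos"],s["tcp_rot"])
for a,b in((.005,.06),(.02,.03),(.03,.06),(.045,.06)): print("dome",a,disc("w8",(.682,.045),a,b,.05))
for a,b in((.125,.15),(.135,.15)):print("ring",disc("w8",(.476,.145),a,b,.045))
E
```

```text
18.5833 [0.63047624 0.06013849 0.2449423 ] [ 3.08849968e+00 -5.73547527e-01 -1.42975614e-03]
dome 0.005 {'n': 2142, 'c': [0.6815, 0.0454], 'D': 0.0561, 'mean': [0.6826, 0.0447, 0.0387], 'z95': 0.0495, 'bbox': [0.0556, 0.0556]}
dome 0.02 {'n': 521, 'c': [0.6815, 0.0454], 'D': 0.0561, 'mean': [0.6831, 0.0444, 0.0257], 'z95': 0.0279, 'bbox': [0.0556, 0.0556]}
dome 0.03 {'n': 1621, 'c': [0.6816, 0.0454], 'D': 0.0485, 'mean': [0.6824, 0.0448, 0.0429], 'z95': 0.0497, 'bbox': [0.0474, 0.0476]}
dome 0.045 {'n': 662, 'c': [0.6813, 0.0458], 'D': 0.0328, 'mean': [0.6818, 0.0453, 0.0477], 'z95': 0.0501, 'bbox': [0.0299, 0.0303]}
ring {'n': 32, 'c': [0.5011, 0.1263], 'D': 0.0179, 'mean': [0.5016, 0.1259, 0.126], 'z95': 0.1273, 'bbox': [0.0107, 0.0146]}
ring None
```

View pics/w8.png

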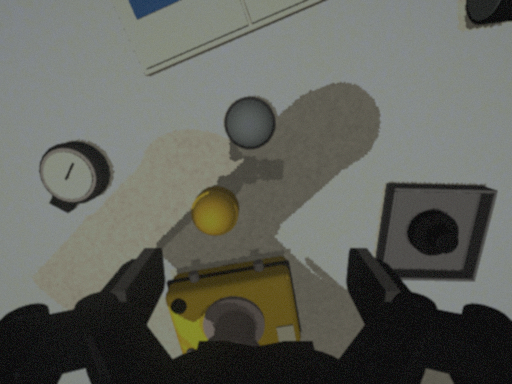

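The grey dome is at (249,122), which gives (0.6815, 0.0455) with shoulder at 0.026. The look-alike at (215,211) is clear of the fingers. First I'll check the ring from the fixed cameras, then grasp the dome.

```bash
python3 - <<'E'
from h import *
for n in("top","side"):
    p,d=robot.grab_frame(n);c=robot.camera_params(n);np.savez(f"pics/{n}1.npz",d=d,**c);cv2.imwrite(f"pics/{n}1.png",p)
    for a in(.124,.136): print(n,disc(n+"1",(.476,.145),a,.16,.05))
    P=cloud(c,d);r=np.hypot(P[...,0]-.4755,P[...,1]-.1445);m=(r<.033)&(r>.018)&(P[...,2]>.125)&(P[...,2]<.142);Q=P[m]
    print(np.linalg.lstsq(np.c_[Q[:,:2]-[.4755,.1445],np.ones(len(Q))],Q[:,2],rcond=None)[0].round(3),len(Q))
E
```

```text
top {'n': 526, 'c': [0.4752, 0.1461], 'D': 0.0658, 'mean': [0.4756, 0.1454, 0.1359], 'z95': 0.1422, 'bbox': [0.0635, 0.0644]}
top {'n': 169, 'c': [0.4761, 0.1461], 'D': 0.0626, 'mean': [0.4777, 0.1459, 0.139], 'z95': 0.144, 'bbox': [0.0606, 0.0489]}
[0.004 0.01  0.135] 384
side {'n': 280, 'c': [0.476, 0.1416], 'D': 0.0697, 'mean': [0.4745, 0.1385, 0.1332], 'z95': 0.1398, 'bbox': [0.063, 0.0664]}
side {'n': 42, 'c': [0.4758, 0.1414], 'D': 0.0349, 'mean': [0.4745, 0.1392, 0.1397], 'z95': 0.1446, 'bbox': [0.0322, 0.0306]}
[0.023 0.003 0.133] 177
```

>>> arm_command(plan=[{"twist": [0,0,0],"slide": [0.03,-0.01,0],"claw": 1},{"twist": [0,0,0],"slide": [0.0505,-0.0145,-0.01],"claw": 1},{"twist": [0,0,0],"slide": [0.0505,-0.0145,-0.05],"claw": 1},{"twist": [0,0,0],"slide": [0.0505,-0.0145,-0.09],"claw": 1},{"twist": [0,0,0],"slide": [0.0505,-0.0145,-0.13],"claw": 1},{"twist": [0,0,0],"slide": [0.0505,-0.0145,-0.165],"claw": 1},{"twist": [0,0,0],"slide": [0.0505,-0.0145,-0.195],"claw": 1},{"twist": [0,0,0],"slide": [0.0505,-0.0145,-0.215],"claw": 1},{"twist": [0,0,0],"slide": [0.0505,-0.0145,-0.225],"claw": 1},{"twist": [0,0,0],"slide": [0.0505,-0.0145,-0.229],"claw": 1}])

```text
time_s: 19.52
tcp_pos: [0.6804, 0.0461, 0.015]
tcp_rot: [3.088, -0.571, -0.003]
contact_force: [0.4, 0.1, 0.3]
grip_width: 0.0849
gripper_force: 0.0
```

Ring home (shoulder at 0.134, level). Closing on the dome.

>>> arm_command(plan=[{"twist": [0,0,0],"slide": [0,0,0],"claw": 0.8},{"twist": [0,0,0],"slide": [0,0,0],"claw": 0.6},{"twist": [0,0,0],"slide": [0,0,0],"claw": 0.4},{"twist": [0,0,0],"slide": [0,0,0],"claw": 0.2},{"twist": [0,0,0],"slide": [0,0,0],"claw": 0.1},{"twist": [0,0,0],"slide": [0,0,0],"claw": 0.1},{"twist": [0,0,0],"slide": [0,0,0],"claw": 0.1},{"twist": [0,0,0],"slide": [0,0,0],"claw": 0.1}], force=40)

```text
time_s: 20.18
tcp_pos: [0.6828, 0.0461, 0.0188]
tcp_rot: [-3.087, 0.572, -0.005]
contact_force: [-2.8, 1.5, 6.5]
grip_width: 0.0551
gripper_force: 41.7
```

>>> arm_command(plan=[{"twist": [0,0,0],"slide": [0,0,0.004],"claw": 0.1},{"twist": [0,0,0],"slide": [0,0,0.012],"claw": 0.1},{"twist": [0,0,0],"slide": [0,0,0.03],"claw": 0.1},{"twist": [0,0,0],"slide": [0,0,0.06],"claw": 0.1},{"twist": [0,0,0],"slide": [0,0,0.09],"claw": 0.1},{"twist": [0,0,0],"slide": [0,0,0.12],"claw": 0.1},{"twist": [0,0,0],"slide": [0,0,0.15],"claw": 0.1},{"twist": [0,0,0],"slide": [0,0,0.18],"claw": 0.1},{"twist": [0,0,0],"slide": [0,0,0.19],"claw": 0.1},{"twist": [0,0,0],"slide": [-0.02,0.01,0.19],"claw": 0.1}])

```text
time_s: 21.02
tcp_pos: [0.6652, 0.0548, 0.2109]
tcp_rot: [-3.086, 0.574, -0.011]
contact_force: [-0.2, 0.4, -1.5]
grip_width: 0.055
gripper_force: 42.6
```

>>> arm_command(plan=[{"twist": [0,0,0],"slide": [-0.025,0.015,0],"claw": 0.1},{"twist": [0,0,0],"slide": [-0.05,0.03,0],"claw": 0.1},{"twist": [0,0,0],"slide": [-0.08,0.04,0],"claw": 0.1},{"twist": [0,0,0],"slide": [-0.11,0.055,0],"claw": 0.1},{"twist": [0,0,0],"slide": [-0.14,0.07,0],"claw": 0.1},{"twist": [0,0,0],"slide": [-0.165,0.08,0],"claw": 0.1},{"twist": [0,0,0],"slide": [-0.18,0.087,0],"claw": 0.1},{"twist": [0,0,0],"slide": [-0.186,0.0895,0],"claw": 0.1},{"twist": [0,0,0],"slide": [-0.186,0.0895,0],"claw": 0.1},{"twist": [0,0,0],"slide": [-0.186,0.0895,0],"claw": 0.1}])

```text
time_s: 21.85
tcp_pos: [0.476, 0.1452, 0.2069]
tcp_rot: [-3.088, 0.572, -0.002]
contact_force: [-0.3, 0.7, -0.9]
grip_width: 0.055
gripper_force: 42.6
```

```bash
python3 - <<'E'
from h import *
c,p,d=snap("w9")
s=robot.state();print(s["time_s"],s["tcp_pos"],s["tcp_rot"],s["grip_width"])
x,y,z=s["tcp_pos"];P=cloud(c,d);r=np.hypot(P[...,0]-x,P[...,1]-y)
h,e=np.histogram(P[...,2][(r<.03)&(d>.05)]-z,np.arange(-.02,.05,.004));print(list(zip(e.round(3).tolist(),h.tolist())))
for lo in(.016,.02,.026): print("dome",disc("w9",(x,y),z+lo,z+.05,.0265))
print("ring",disc("w9",(.4755,.1445),.13,.145,.045))
E
```

```text
21.9 [0.47629917 0.14504101 0.2066418 ] [-3.08860391e+00  5.72703301e-01 -9.55475810e-04] 0.055150919679292865
[(-0.02, 59), (-0.016, 232), (-0.012, 287), (-0.008, 300), (-0.004, 335), (0.0, 308), (0.004, 2068), (0.008, 903), (0.012, 1049), (0.016, 1810), (0.02, 1891), (0.024, 3251), (0.028, 2933), (0.032, 49), (0.036, 74), (0.04, 93), (0.044, 4)]
dome {'n': 9051, 'c': [0.4757, 0.1446], 'D': 0.0465, 'mean': [0.4812, 0.1425, 0.2319], 'z95': 0.2376, 'bbox': [0.0423, 0.0461]}
dome {'n': 7488, 'c': [0.4757, 0.1444], 'D': 0.0417, 'mean': [0.4797, 0.143, 0.2334], 'z95': 0.2377, 'bbox': [0.0387, 0.041]}
dome {'n': 4451, 'c': [0.4753, 0.1444], 'D': 0.0329, 'mean': [0.4773, 0.1439, 0.2356], 'z95': 0.2379, 'bbox': [0.0319, 0.0314]}
ring {'n': 3025, 'c': [0.4757, 0.1442], 'D': 0.0656, 'mean': [0.4908, 0.1386, 0.1336], 'z95': 0.137, 'bbox': [0.0498, 0.0644]}
```

View pics/w9.png

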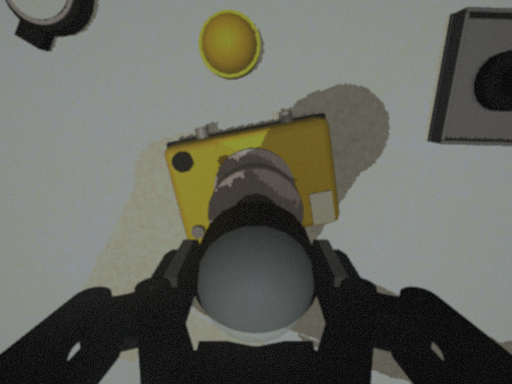

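The dome is held upright at (256,280). Its axis (0.4755, 0.1445) lines up with the ring's (0.4757, 0.1442). Lowering it.

>>> arm_command(plan=[{"twist": [0,0,0],"slide": [0,0,-0.015],"claw": 0.1},{"twist": [0,0,0],"slide": [0,0,-0.03],"claw": 0.1},{"twist": [0,0,0],"slide": [0,0,-0.038],"claw": 0.1},{"twist": [0,0,0],"slide": [0,0,-0.042],"claw": 0.1},{"twist": [0,0,0],"slide": [0,0,-0.045],"claw": 0.1},{"twist": [0,0,0],"slide": [0,0,-0.047],"claw": 0.1},{"twist": [0,0,0],"slide": [0,0,-0.049],"claw": 0.1},{"twist": [0,0,0],"slide": [0,0,-0.051],"claw": 0.1},{"twist": [0,0,0],"slide": [0,0,-0.052],"claw": 0.1},{"twist": [0,0,0],"slide": [0,0,-0.052],"claw": 0.1}])

```text
time_s: 22.73
tcp_pos: [0.4756, 0.1451, 0.1544]
tcp_rot: [-3.089, 0.573, -0.0]
contact_force: [-0.6, 0.7, -1.0]
grip_width: 0.0554
gripper_force: 42.6
```

>>> arm_command(plan=[{"twist": [0,0,0],"slide": [0,0,-0.001],"claw": 0.1},{"twist": [0,0,0],"slide": [0,0,-0.0015],"claw": 0.1},{"twist": [0,0,0],"slide": [0,0,-0.0015],"claw": 0.1}])

```text
time_s: 22.98
tcp_pos: [0.4756, 0.1451, 0.1529]
tcp_rot: [-3.089, 0.573, -0.0]
contact_force: [-0.2, -0.8, -1.3]
grip_width: 0.0549
gripper_force: 42.7
```

>>> arm_command(plan=[{"twist": [0,0,0],"slide": [0,0,-0.001],"claw": 0.1},{"twist": [0,0,0],"slide": [0,0,-0.0015],"claw": 0.1},{"twist": [0,0,0],"slide": [0,0,-0.0015],"claw": 0.1}])

```text
time_s: 23.23
tcp_pos: [0.4761, 0.1452, 0.1527]
tcp_rot: [-3.089, 0.572, -0.002]
contact_force: [-4.0, -0.5, 12.1]
grip_width: 0.055
gripper_force: 43.7
```

Contact at the predicted height, so it's home. Releasing and backing off.

>>> arm_command(plan=[{"twist": [0,0,0],"slide": [0,0,0.0005],"claw": 0.3},{"twist": [0,0,0],"slide": [0,0,0.001],"claw": 0.5},{"twist": [0,0,0],"slide": [0,0,0.001],"claw": 0.8},{"twist": [0,0,0],"slide": [0,0,0.001],"claw": 1},{"twist": [0,0,0],"slide": [0,0,0.001],"claw": 1},{"twist": [0,0,0],"slide": [0,0,0.01],"claw": 1},{"twist": [0,0,0],"slide": [0,0,0.03],"claw": 1},{"twist": [0,0,0],"slide": [0,0,0.07],"claw": 1},{"twist": [0,0,0],"slide": [0,0,0.11],"claw": 1},{"twist": [0,0,0],"slide": [0,0,0.13],"claw": 1}])

```text
time_s: 24.07
tcp_pos: [0.477, 0.1454, 0.2868]
tcp_rot: [-3.086, 0.571, -0.008]
contact_force: [1.0, 1.3, 0.4]
grip_width: 0.0858
gripper_force: 0.0
```

>>> arm_command(plan=[{"twist": [0,0,0],"slide": [0,0.03,0],"claw": 1},{"twist": [0,0,0],"slide": [0,0.06,0],"claw": 1},{"twist": [0,0,0],"slide": [0,0.1,0],"claw": 1},{"twist": [0,0,0],"slide": [0,0.14,0],"claw": 1},{"twist": [0,0,0],"slide": [0,0.17,0],"claw": 1},{"twist": [0,0,0],"slide": [0,0.18,0],"claw": 1},{"twist": [0,0,0],"slide": [0,0.18,0],"claw": 1}])

```text
time_s: 24.65
tcp_pos: [0.4754, 0.3274, 0.2811]
tcp_rot: [3.089, -0.569, -0.0]
contact_force: [0.4, 0.5, -0.3]
grip_width: 0.0854
gripper_force: 0.0
```

```bash
python3 - <<'E'
from h import *
snap("w10")
print(robot.state()["time_s"],robot.state()["tcp_pos"])
for n in("top","side"):
    p,d=robot.grab_frame(n);c=robot.camera_params(n);np.savez(f"pics/{n}2.npz",d=d,**c);cv2.imwrite(f"pics/{n}2.png",p)
for n in("w10","top2","side2"):
    for nm,a,b in(("dometop",.172,.2),("cyl",.15,.163),("ring",.125,.137),("tube",.08,.113)): print(n,nm,disc(n,(.4757,.1447),a,b,.045))
for n in("top2","side2"): print(n,"torch",disc(n,(.698,-.278),.015,.08,.1),"gauge",disc(n,(.7,.26),.012,.05,.06),"plug",disc(n,(.476,-.117),.035,.06,.03))
p=np.hstack([cv2.resize(cv2.imread("pics/side2.png")[110:270,120:320],(400,320)),cv2.resize(cv2.imread("pics/w10.png"),(400,300))[:,:] if 0 else cv2.resize(cv2.imread("pics/w10.png")[:,256:],(400,320))]);cv2.imwrite("pics/fin.png",p)
E
```

```text
24.7 [0.47532304 0.32594093 0.28117937]
w10 dometop {'n': 2497, 'c': [0.475, 0.1456], 'D': 0.0429, 'mean': [0.4773, 0.1501, 0.1792], 'z95': 0.1841, 'bbox': [0.0423, 0.0394]}
w10 cyl {'n': 1270, 'c': [0.4748, 0.1451], 'D': 0.0571, 'mean': [0.4823, 0.1594, 0.1583], 'z95': 0.1622, 'bbox': [0.0563, 0.052]}
w10 ring {'n': 1243, 'c': [0.4755, 0.1452], 'D': 0.0659, 'mean': [0.4854, 0.1621, 0.1324], 'z95': 0.1352, 'bbox': [0.0654, 0.0554]}
w10 tube {'n': 146, 'c': [0.4803, 0.1591], 'D': 0.0379, 'mean': [0.4826, 0.1633, 0.0853], 'z95': 0.0905, 'bbox': [0.0352, 0.0269]}
top2 dometop {'n': 270, 'c': [0.4747, 0.1453], 'D': 0.045, 'mean': [0.4752, 0.145, 0.1799], 'z95': 0.1861, 'bbox': [0.0444, 0.0423]}
top2 cyl {'n': 94, 'c': [0.4747, 0.1461], 'D': 0.0565, 'mean': [0.4764, 0.1443, 0.1604], 'z95': 0.1626, 'bbox': [0.0525, 0.0555]}
top2 ring {'n': 100, 'c': [0.4756, 0.1459], 'D': 0.0654, 'mean': [0.4835, 0.1313, 0.1341], 'z95': 0.1366, 'bbox': [0.0636, 0.0586]}
top2 tube None
side2 dometop {'n': 103, 'c': [0.4745, 0.1399], 'D': 0.0413, 'mean': [0.4729, 0.1377, 0.1782], 'z95': 0.183, 'bbox': [0.038
[... 488 characters left out ...]
16, 0.0474], 'z95': 0.0612, 'bbox': [0.084, 0.1509]} gauge {'n': 582, 'c': [0.6965, 0.2647], 'D': 0.0865, 'mean': [0.6984, 0.2602, 0.0272], 'z95': 0.0327, 'bbox': [0.0739, 0.0808]} plug {'n': 84, 'c': [0.4766, -0.1156], 'D': 0.0278, 'mean': [0.4761, -0.1154, 0.0448], 'z95': 0.0483, 'bbox': [0.0242, 0.0246]}
side2 torch {'n': 868, 'c': [0.6941, -0.2809], 'D': 0.1506, 'mean': [0.6897, -0.2843, 0.0428], 'z95': 0.0586, 'bbox': [0.0755, 0.1501]} gauge {'n': 258, 'c': [0.6972, 0.2593], 'D': 0.0856, 'mean': [0.6969, 0.2511, 0.0245], 'z95': 0.0307, 'bbox': [0.0728, 0.0789]} plug {'n': 65, 'c': [0.4773, -0.1193], 'D': 0.0294, 'mean': [0.4761, -0.1204, 0.0418], 'z95': 0.0454, 'bbox': [0.0278, 0.0276]}
```

View pics/fin.png

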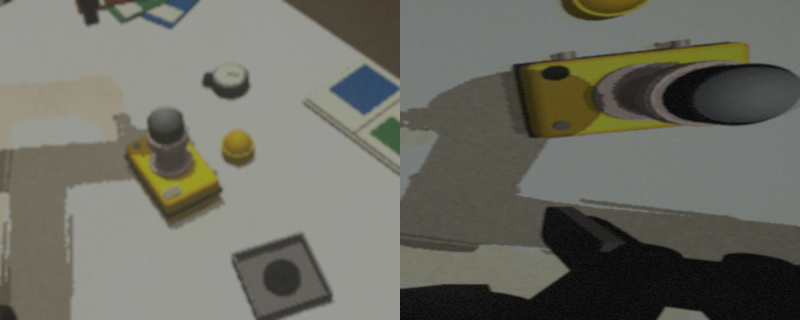

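The stack stands straight on the housing at (168,145), dome on top at about 0.185 m. The plug is in the tray at (282,277), and the torch and gauge have not moved.

```bash
python3 -c "
from bench import robot
print(robot.sign_off())"
```

```text
the job is handed in; nothing more can be done
None
```

The job is handed in: the plug stands knob up in the grey tray, and the tube, ring and dome are each fully home and straight on the mount, with the torch and gauge untouched.

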